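# Set the tapping feed lever to its third click and confirm

## Robot

A 7-joint arm with a two-finger parallel gripper is mounted at the origin on the work surface. World frame = base frame: x ahead of the robot, y to its left, z up, the work surface at z = 0. Lengths are in mm, angles in rad, forces in N, time in s.
With the tool pointing down it reaches from about 425 to 800 mm from the base axis. Payload 8.3 kg.
Tool frame: the origin (TCP) lies between the finger pads; the fingertips stand 14 mm ahead of it and the grasp point (between the pads) lies 5 mm behind it; z points along the fingers, y is the direction in which the jaws open and shut (so a half turn about z gives the same grasp; the last joint's range is limited). The gripper opens to 85 mm and grips with 20 to 120 N. Pads are 22 mm wide; open, the fingers measure 114 mm over their backs; the gripper's body (76 mm by 85 mm) begins 54 mm behind the grasp point. The pads swing forward as they close: fully open they stand 13 mm farther back than shut.
Start: joints at [-1.34, 0.383, 0.016, 1.37, -0.006, 1.388, -0.046], TCP at [180.944, 598.217, 245.279] pointing down, gripper open.
Joint ranges: [-2.95, 2.95], [-0.25, 2.06], [-1.52, 1.56], [0.18, 2.33], [-1.44, 4.58], [0.02, 2.06], [-3.01, 3.01]. Speed limits (rad/s): [2.39, 2.39, 3.01, 3.01, 3.14, 3.14, 3.14].

## Interface

Orientations are given as a unit quaternion [w, x, y, z].
In Python, from cell import read_state, capture, job gives the robot as it stands.
- The arm moves only by the tool drive_tool, never from a script. Its argument "plan" is a list of rows, each a list of 7 numbers: the shift along the tool's x, y, z in mm, then the turn, a rotation vector about the tool's x, y, z in degrees, then the finger opening in mm, from 0 to 85.4. A call has 1 to 12 rows; each row shifts and turns the commanded pose from where the row before left it, along the tool's axes as they then stand; what a row does not reach is not made up. A row lasts 1/10 s, in which the tool goes at most 50 mm and 8.59 degrees, less where a joint would pass 70% of its speed; a pose out of reach is approached as far as the arm can. A call is refused whole if a number of a shift passes 50 or a number of a turn 8.59, either way. A call with a gripper value outside its range is refused whole. The fingers move at their own pace and stop on an object; the grip force is fixed at half the most. Time passes only in rows, so rows that do not move let the fingers close. It gives the time, the measured TCP pose, the force and the opening at its end, in the units of the state.
- read_state(): the state, without advancing time (a new reading comes with each control period).
- capture(name): name is "scene" or "top" or "wrist"; returns a dict with "img" (400x640x3 uint8, red, green, blue), "fx", "fy", "cx", "cy" (pixels), "R" (3x3) and "t" (3): a world point X has camera coordinates R X + t; the wrist camera has in their place "T_tool_cam" (4x4, takes a point from camera to tool coordinates, whose origin is the TCP and whose axes are the flange's). Camera axes: x right, y down, z forward; pixel columns grow to the right and rows downward; lengths in mm; the calibration is good to about 2 mm. The wrist camera is an equidistant fisheye: a pixel r from the principal point sees the ray r / f radians off the axis. A picture is of the moment at which its call begins: read the wrist's pose just before it. There is no depth.
- job.close_job(): hands the job in, once; it reports no verdict.
The state is a dict: "clock": time; "joints": joint angles; "qvel": joint speeds; "effort": joint torques, N m; "tcp_pos": TCP position; "eef_rot": TCP orientation; "wrist_force": force on the tool from outside, world axes, zero at the start; "wrist_torque": the same for the moment, N m; "gripper_width": finger opening in mm.
Only numpy, scipy, OpenCV 4.12 (cv2) and the standard library are available. Lean on these libraries where they do the work, as an engineer would, in place of code of your own. Each camera call takes 0.05 s, during which the arm holds its last target.

## Task

On the white control console of the tapping station, push the orange lever along its slot from the home end with your fingers, without gripping it: count the clicks and stop in the third notch, never running on over the ridge towards the fourth. Then press the green button fully down to confirm the setting, and let go of it. Leave the brass bushing, red can, workpiece and wrench standing or lying where they are.

Things in the scene. Friction and masses are not known exactly. Their poses are not given: they have to be found in the camera images.
- console: White steel console fixed to the bench, 180 (x) by 270 (y) by 55 mm high, turned up to 26 degrees; origin at the centre of its underside, z up. The lever's slot runs along its y axis at x = 0; home end at y = -85 mm (lever centre), far end towards +y. Black ticks beside the slot with one to four dots (red at the third) mark the notches.
- lever (a joint): Travel of the orange lever along console +y, in m: 0 at the home stop, 0.090 at the far stop; its centre is at console y = -0.085 + this value. It starts anywhere in the free stretch 0 to 0.012. Ridges (clicks) are at 0.022, 0.040, 0.058, 0.076; past each the lever snaps by itself into the next notch: 0.031 (first), 0.049, 0.067 (third), 0.085. It stays in a notch when let go.
- lever_mid (a point): Centre of the lever's handle, 22 mm above the console's top (77 mm above the bench); moves with it. The handle is an upright orange and dark block 40 mm wide across the slot and 25 mm thick along it, 4 to 46 mm above the console's top.
- plate_home (a point): Centre of the lever's push face on the home side (console -y), 12.5 mm from the lever's centre and 21 mm above the console's top, 40 wide by 34 mm high: the one to push. Sliding freely takes under 1 N; each ridge takes about 5 to 6 N at first, less towards its crest, where the lever snaps up to 9 mm ahead and the push drops to nothing. Pressing this face and the opposite one at once is gripping.
- confirm (a joint): Travel of the green push button in m: 0 up, 0.006 fully down; it takes about 5 N and springs back.
- confirm_top (a point): Centre of the green button's upper face (30 mm across), on the console at y = +92 mm, x = 0; pressed straight down.
- bushing: Loose brass bushing, 28 mm across and 34 mm tall, standing on the console beyond the slot (about 60 mm to its +x side). Origin at the centre of its underside. To be left alone.
- oil_can: Loose red can, 56 mm across and 125 mm tall, standing on the bench beyond the console. Origin at the centre of its underside. To be left alone.
- workpiece: Loose aluminium block 90 by 60 by 25 mm with four tapped holes, lying on the bench beyond the console's button end (+y) or home end. Origin at the centre of its underside. To be left alone.
- wrench: Loose steel wrench, 160 mm long, lying on the bench beyond the other end of the console. To be left alone.

How it is judged (in metres and radians):
On the way, in this order (a step that is already met when the one before it is completed fails the run):
1. the lever passes the first notch (value of joint lever between 0.026 and 0.036 m).
2. it passes the second notch (value of joint lever between 0.044 and 0.054 m).
3. it rests in the third notch (value of joint lever between 0.063 and 0.071 m), for 0.3 s.
4. the green button is pressed down with the lever in the third notch (all of step 3 and value of joint confirm above 0.0045 m).
At the end, for the whole second after the job is handed in: The lever rests in its third notch (0.067 m, within 4 mm), the button has been pressed with the lever there and is up again, and the bushing, can, workpiece and wrench are within 15 mm of where they were, the first three upright (all of step 3 and value of joint confirm below 0.0015 m and distance of each of bushing, oil_can, workpiece, wrench from where it was at the start of the episode below 0.015 m and angle between each of bushing, oil_can, workpiece's own z axis and vertical below 0.2 rad); the robot touches nothing.
It fails at once if the lever is pushed over the ridge beyond the third notch (value of joint lever above 0.0755 m).
It fails at once if the lever is gripped: its opposite faces pressed at once (contact force between the fingers and lever_c3 above 1.5 N and contact force between the fingers and lever_c4 above 1.5 N).
It fails at once if the button is pressed before the lever is in the third notch (value of joint confirm above 0.003 m and not (value of joint lever between 0.063 and 0.071 m)).
It fails at once if a bystander is moved, lifted or knocked over (distance of any of bushing, oil_can, workpiece, wrench from where it was at the start of the episode above 0.03 m).
It also fails if it takes over 67 s, if anything falls off the work surface, if the arm or the gripper's body presses on something with over 40 N, if the wrist force passes 120 N, or if a joint passes its speed limit or range.

## Working session

There is one attempt and no reset: what is moved stays moved. The work goes in short steps, Python scripts to look and compute and a tool call to move; the robot and the scene stay as the last step left them, time stands still between calls to the robot, and variables do not carry over. Pictures are saved under pics/ and viewed, and the job is handed in when it is done.

Besides the shell and the picture viewer there is one more tool, called after "Call:" as a command line: name --pt "numbers of a row" for each row, then --argument value for the rest. drive_tool: Moves the arm, as the interface text tells. Its arguments: {"type":"object","properties":{"plan":{"type":"array"}},"required":["plan"]}

```bash
mkdir -p pics; ls; python3 - <<'E'
from cell import read_state, capture
import cv2
s=read_state(); print({k:(s[k]) for k in s})
for n in("scene","top","wrist"):
    c=capture(n); cv2.imwrite(f"pics/{n}0.png",c["img"][:,:,::-1])
    print(n,{k:c[k] for k in c if k!="img"})
E
```

```text
pics
{'clock': 0.0, 'joints': array([-1.33990308,  0.3842254 ,  0.01636893,  1.37113603, -0.00627638,
        1.38821098, -0.04647264]), 'qvel': array([-0.00067477, -0.00074767, -0.00011344, -0.00091261,  0.00059099,
        0.00119153, -0.00028162]), 'effort': array([ 9.31396085e-05, -6.27595210e+01,  8.44775308e-01, -3.71824157e+01,
        1.68071495e-02,  1.41711632e-02, -4.68845784e-06]), 'tcp_pos': array([180.82417334, 597.77854023, 244.29497451]), 'eef_rot': array([-1.13760264e-04,  1.46319260e-01,  9.89236950e-01, -9.58265637e-04]), 'wrist_force': array([ 0.04468792,  0.69644993, -0.00365012]), 'wrist_torque': array([-0.00260903,  0.00906927, -0.01609943]), 'gripper_width': 85.51265592199937}
scene {'fx': 476.14754722091544, 'fy': 476.14754722091544, 'cx': 310.0063617939293, 'cy': 201.03680916918037, 'R': array([[ 0.52607062,  0.85026622, -0.01723563],
       [ 0.60193931, -0.38659133, -0.69872471],
       [-0.60076516,  0.35720373, -0.715183  ]]), 't': array([-359.03038489, -295.6580337 , 1477.42612554])}
top {'fx': 388.76737257307605, 'fy': 388.76737257307605, 'cx': 318.83967837342504, 'cy': 190.2287479501257, 'R': array([[-0.00660725, -0.99991808, -0.01096237],
       [-0.98352267,  0.00847873, -0.18058588],
       [ 0.18066404,  0.00958857, -0.98349813]]), 't': array([ 79.29703532, 602.41605127, 913.76664571])}
wrist {'fx': 309.70691628693146, 'fy': 309.70691628693146, 'cx': 319.7493137436365, 'cy': 202.66221722535207, 'T_tool_cam': array([[ 1.22155796e-03, -9.48009321e-01, -3.18240217e-01,
         8.11286930e+01],
       [ 9.99999249e-01,  1.18894755e-03,  2.96705691e-04,
         1.28816095e-02],
       [ 9.70911662e-05, -3.18240341e-01,  9.48010061e-01,
        -1.28825551e+02],
       [ 0.00000000e+00,  0.00000000e+00,  0.00000000e+00,
         1.00000000e+00]])}
```

View pics/scene0.png

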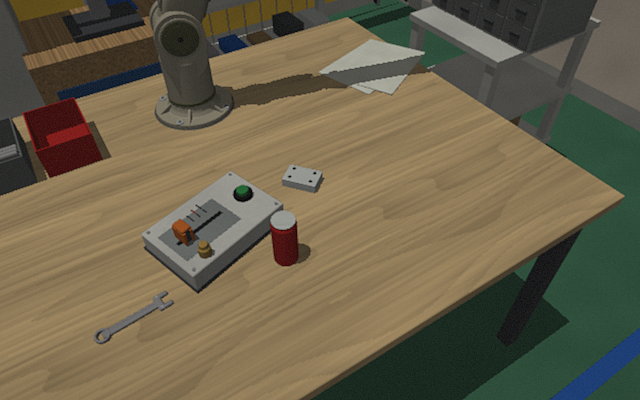

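View pics/top0.png

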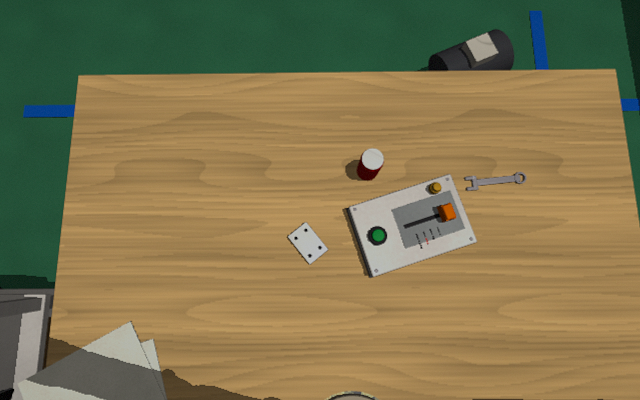

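View pics/wrist0.png

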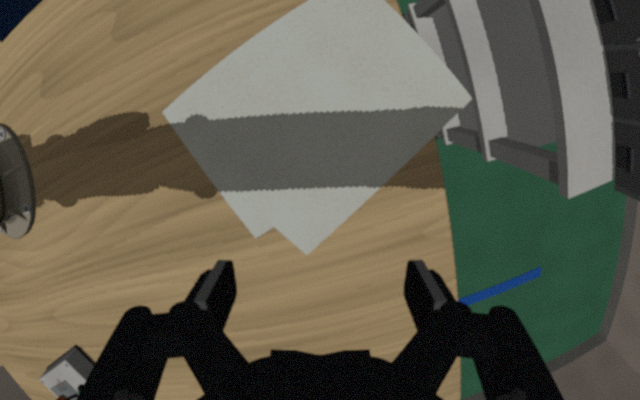

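The top view shows the console with its button near (377,235), the lever near (447,212), the can at (371,165), the workpiece at (307,243) and the wrench at (495,181). I'll zoom in to measure.

```bash
python3 - <<'E'
import cv2
a=cv2.imread("pics/top0.png")[160:290,335:485]; cv2.imwrite("pics/topz.png",cv2.resize(a,None,fx=5,fy=4.6*5/4.6 if 0 else 4.6,interpolation=cv2.INTER_CUBIC))
a=cv2.imread("pics/scene0.png")[165:295,135:295]; cv2.imwrite("pics/scenez.png",cv2.resize(a,None,fx=4.6,fy=4.6,interpolation=cv2.INTER_CUBIC))
E
```

```text
(no output)
```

View pics/topz.png

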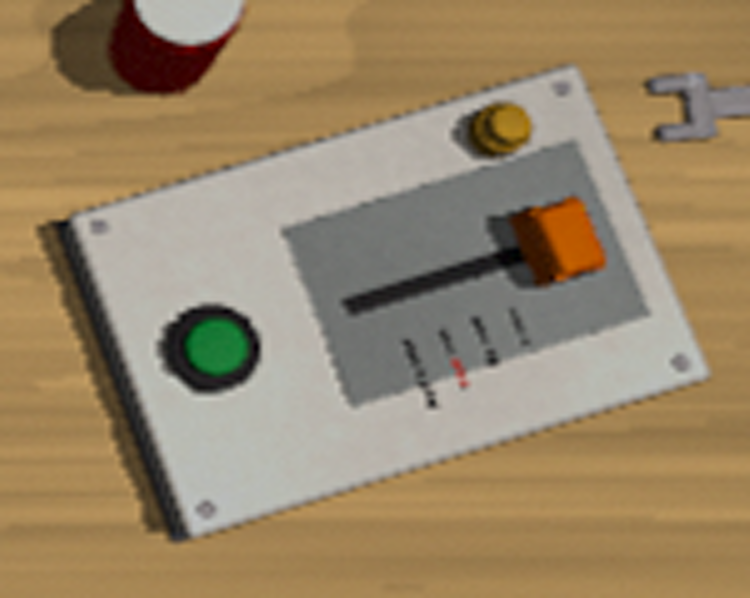

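View pics/scenez.png

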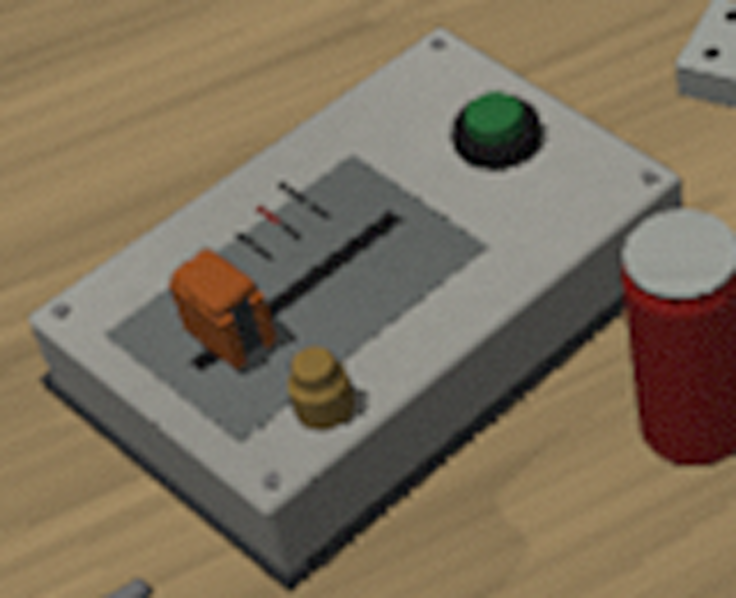

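```bash
cat > h.py <<'E'
import numpy as np, cv2
from cell import read_state, capture
from scipy.spatial.transform import Rotation as Ro
from scipy.optimize import least_squares
def proj(c,X):
    p=np.asarray(X)@c["R"].T+c["t"]; return np.c_[c["fx"]*p[...,0]/p[...,2]+c["cx"],c["fy"]*p[...,1]/p[...,2]+c["cy"]]
def P(c): return np.diag([1,1,1.])@np.array([[c["fx"],0,c["cx"]],[0,c["fy"],c["cy"]],[0,0,1]])@np.c_[c["R"],c["t"]]
E
python3 - <<'E'
from h import *
T=capture("top");S=capture("scene")
tz=np.array([[70,215],[578,66],[709,376],[185,540],[218,348],[98,227],[561,89],[681,363],[205,509.]])
sz=np.array([[682,180],[270,515],[32,320],[440,28],[496,118],[651,178],[272,481],[61,311],[438,43.]])
ut=(tz+.5)/[5,4.6]-.5+[335,160]; us=(sz+.5)/4.6-.5+[135,165]
X=cv2.triangulatePoints(P(T),P(S),ut.T,us.T);X=(X[:3]/X[3]).T
print(X.round(1))
L=np.array([[90,135,55],[90,-135,55],[-90,-135,55],[-90,135,55.]])
def w(p,L):
    c,s=np.cos(p[2]),np.sin(p[2]);return np.c_[p[0]+c*L[:,0]-s*L[:,1],p[1]+s*L[:,0]+c*L[:,1],L[:,2]+p[3]]
r=least_squares(lambda p:np.r_[(proj(T,w(p,L))-ut[:4]).ravel(),(proj(S,w(p,L))-us[:4]).ravel()],[600,-180,.2,0])
p=r.x;print(p,np.degrees(p[2]),r.fun.round(1)); np.save("p.npy",p)
r2=least_squares(lambda q:(q[0]+0*0,)[0:0] if 0 else np.r_[(proj(T,w(np.r_[q,0],L))-ut[:4]).ravel(),(proj(S,w(np.r_[q,0],L))-us[:4]).ravel()],p[:3]);print(r2.x)
print("button",w(p,np.array([[0,92,55.]])), "home/lever",w(p,np.array([[0,-85,77.],[0,-18,77]])))
# overlays for lever values
v=0.006
for v in (0,6,12):
  B=np.array([[x,-85+v+y,z] for z in(59,101) for x,y in((-20,-12.5),(20,-12.5),(20,12.5),(-20,12.5))],float)
  print(v,((proj(T,w(p,B))-[335,160])*[5,4.6]).round()[4:].tolist(), ((proj(S,w(p,B))-[135,165])*4.6).round()[4:].tolist())
E
```

```text
[[ 562.4    1.3   51.7]
 [ 642.9 -253.6   52.4]
 [ 474.4 -306.6   51.1]
 [ 390.4  -51.6   50.1]
 [ 489.8  -65.6   71. ]
 [ 555.3  -12.3   54.6]
 [ 628.9 -245.1   55. ]
 [ 480.8 -292.8   55.3]
 [ 406.7  -60.2   55.9]]
[ 5.17284872e+02 -1.52509070e+02  3.08034462e-01 -4.29965963e+00] 17.649074641652327 [-0.9  0.2 -0.8 -0.5  0.2  0.6  0.2  0.1  0.7 -0.1 -0.4  0.9 -1.4 -0.2
  0.4 -0.2]
[ 5.18549862e+02 -1.52418322e+02  3.08689757e-01]
button [[489.3917416  -64.83938702  50.70034037]] home/lever [[ 543.05569917 -233.50823316   72.70034037]
 [ 522.74222371 -169.66183378   72.70034037]]
0 [[615.0, 264.0], [583.0, 190.0], [534.0, 205.0], [565.0, 279.0]] [[156.0, 279.0], [211.0, 322.0], [255.0, 289.0], [199.0, 248.0]]
6 [[603.0, 268.0], [571.0, 194.0], [522.0, 209.0], [553.0, 283.0]] [[166.0, 271.0], [222.0, 314.0], [265.0, 282.0], [209.0, 240.0]]
12 [[591.0, 271.0], [560.0, 198.0], [510.0, 213.0], [541.0, 287.0]] [[177.0, 264.0], [232.0, 306.0], [275.0, 274.0], [220.0, 233.0]]
```

```bash
cat >> h.py <<'E'
CP=np.array([518.,-152.5,0]);YAW=.308
def con(x,y,z):
    return CP+Ro.from_rotvec([0,0,YAW]).apply([x,y,z])
def tocon(X): return Ro.from_rotvec([0,0,-YAW]).apply(np.asarray(X)-CP)
def pose():
    s=read_state();q=s["eef_rot"];return s,np.array(s["tcp_pos"]),Ro.from_quat([q[1],q[2],q[3],q[0]])
# goal: tool z down, tool x along console +y
gy=np.array([-np.sin(YAW),np.cos(YAW),0]);Z=np.array([0,0,-1.])
RG=Ro.from_matrix(np.c_[gy,np.cross(Z,gy),Z])
def plan(goals,step=40,tstep=7,op=0,p=None,R=None,turn=True):
    if p is None: _,p,R=pose()
    out=[]
    for g in goals:
        while np.linalg.norm(g-p)>1 or (g is goals[-1] and turn and (R.inv()*RG).magnitude()>.015):
            d=R.inv().apply(g-p);n=np.linalg.norm(d)
            if n>step:d*=step/n
            d=d.round(0 if n>3 else 1)
            r=np.degrees((R.inv()*RG).as_rotvec()) if turn else np.zeros(3);n=np.linalg.norm(r)
            if n>tstep:r*=tstep/n
            r=r.round(1); out.append([*map(float,d),*map(float,r),op])
            p=p+R.apply(d);R=R*Ro.from_rotvec(np.radians(r))
            if len(out)>60:return out
    return out
def status():
    s,p,R=pose();print("t",s["clock"],"tcp",p.round(1),"con",tocon(p).round(1),"rot err deg",np.degrees((R.inv()*RG).as_rotvec()).round(2),"F con",Ro.from_rotvec([0,0,-YAW]).apply(s["wrist_force"]).round(2),"w",round(s["gripper_width"],1));return s
E
python3 - <<'E'
from h import *
status()
for r in plan([np.array(g,float) for g in([430,440,235],[590,180,225],[600,-60,225],con(0,-130,200))]):print(r)
E
```

```text
t 0.25 tcp [180.9 598.  244.8] con [-93.7 817.4 244.8] rot err deg [-5.000e-02  3.000e-02  5.552e+01] F con [ 0.76  0.89 -0.55] w 85.2
[-39.0, -11.0, 1.0, -0.0, 0.0, 7.0, 0]
[-40.0, -6.0, 1.0, -0.0, 0.0, 7.0, 0]
[-40.0, -1.0, 1.0, -0.0, 0.0, 7.0, 0]
[-40.0, 4.0, 2.0, -0.0, 0.0, 7.0, 0]
[-39.0, 9.0, 1.0, -0.0, 0.0, 7.0, 0]
[-38.0, 13.0, 2.0, -0.0, 0.0, 7.0, 0]
[-36.0, 18.0, 1.0, -0.0, 0.0, 7.0, 0]
[-11.0, 7.0, 1.0, -0.0, 0.0, 6.5, 0]
[-39.0, 10.0, 1.0, -0.0, 0.0, 0.0, 0]
[-39.0, 10.0, 1.0, -0.0, 0.0, 0.0, 0]
[-39.0, 10.0, 1.0, -0.0, 0.0, 0.0, 0]
[-39.0, 9.0, 2.0, -0.0, 0.0, 0.0, 0]
[-39.0, 10.0, 1.0, -0.0, 0.0, 0.0, 0]
[-39.0, 9.0, 2.0, -0.0, 0.0, 0.0, 0]
[-39.0, 10.0, 1.0, -0.0, 0.0, 0.0, 0]
[-24.0, 6.0, 1.0, -0.0, 0.0, 0.0, 0]
[-39.0, -11.0, 0.0, -0.0, 0.0, 0.0, 0]
[-39.0, -11.0, 0.0, -0.0, 0.0, 0.0, 0]
[-39.0, -10.0, 0.0, -0.0, 0.0, 0.0, 0]
[-39.0, -11.0, 0.0, -0.0, 0.0, 0.0, 0]
[-39.0, -11.0, 0.0, -0.0, 0.0, 0.0, 0]
[-36.0, -10.0, 0.0, -0.0, 0.0, 0.0, 0]
[-35.0, -19.0, 5.0, -0.0, 0.0, 0.0, 0]
[-35.0, -19.0, 5.0, -0.0, 0.0, 0.0, 0]
[-35.0, -19.0, 4.0, -0.0, 0.0, 0.0, 0]
[-35.0, -19.0, 5.0, -0.0, 0.0, 0.0, 0]
[-35.0, -19.0, 4.0, -0.0, 0.0, 0.0, 0]
[-18.0, -11.0, 3.0, -0.0, 0.0, 0.0, 0]
```

Call:
drive_tool --pt "-39 -11 1 0 0 7 0" --pt "-40 -6 1 0 0 7 0" --pt "-40 -1 1 0 0 7 0" --pt "-40 4 2 0 0 7 0" --pt "-39 9 1 0 0 7 0" --pt "-38 13 2 0 0 7 0" --pt "-36 18 1 0 0 7 0" --pt "-11 7 1 0 0 6.5 0"

```text
clock: 1.05
tcp_pos: [434.4, 436.1, 235.3]
eef_rot: [0.001, 0.595, 0.804, -0.0]
wrist_force: [-1.3, 0.2, -0.0]
gripper_width: -0.3
```

```bash
python3 - <<'E'
from h import *
s=status();print(s["joints"])
for r in plan([np.array(g,float) for g in([590,180,225],[600,-60,225],con(0,-130,200))]):print(r)
E
```

```text
t 1.05 tcp [434.4 436.1 235.3] con [ 98.8 586.3 235.3] rot err deg [ 0.08  0.14 -0.66] F con [-1.23  0.57 -0.02] w -0.3
[-1.06055323  0.37309877  0.29777023  1.42560011 -0.1067951   1.35898669
 -0.46310474]
[-39.0, 10.0, 1.0, 0.1, 0.1, -0.7, 0]
[-39.0, 9.0, 1.0, -0.0, 0.0, 0.0, 0]
[-39.0, 9.0, 2.0, -0.0, 0.0, 0.0, 0]
[-39.0, 10.0, 1.0, -0.0, 0.0, 0.0, 0]
[-39.0, 9.0, 2.0, -0.0, 0.0, 0.0, 0]
[-39.0, 10.0, 1.0, -0.0, 0.0, 0.0, 0]
[-39.0, 9.0, 2.0, -0.0, 0.0, 0.0, 0]
[-18.0, 5.0, 1.0, -0.0, 0.0, 0.0, 0]
[-39.0, -11.0, -0.0, -0.0, 0.0, 0.0, 0]
[-39.0, -11.0, -0.0, -0.0, 0.0, 0.0, 0]
[-39.0, -10.0, -0.0, -0.0, 0.0, 0.0, 0]
[-39.0, -11.0, -0.0, -0.0, 0.0, 0.0, 0]
[-39.0, -10.0, -0.0, -0.0, 0.0, 0.0, 0]
[-37.0, -11.0, -0.0, -0.0, 0.0, 0.0, 0]
[-35.0, -19.0, 4.0, -0.0, 0.0, 0.0, 0]
[-35.0, -19.0, 5.0, -0.0, 0.0, 0.0, 0]
[-35.0, -19.0, 4.0, -0.0, 0.0, 0.0, 0]
[-35.0, -19.0, 5.0, -0.0, 0.0, 0.0, 0]
[-35.0, -19.0, 4.0, -0.0, 0.0, 0.0, 0]
[-18.0, -11.0, 3.0, -0.0, 0.0, 0.0, 0]
```

Call:
drive_tool --pt "-39 10 1 0 0 -0.7 0" --pt "-39 9 1 0 0 0 0" --pt "-39 9 2 0 0 0 0" --pt "-39 10 1 0 0 0 0" --pt "-39 9 2 0 0 0 0" --pt "-39 10 1 0 0 0 0" --pt "-39 9 2 0 0 0 0" --pt "-18 5 1 0 0 0 0"

```text
clock: 1.85
tcp_pos: [590.1, 181.4, 224.2]
eef_rot: [0.001, 0.587, 0.809, -0.001]
wrist_force: [0.4, 0.1, -0.5]
gripper_width: -0.1
```

Call:
drive_tool --pt "-39 -11 0 0 0 0 0" --pt "-39 -11 0 0 0 0 0" --pt "-39 -10 0 0 0 0 0" --pt "-39 -11 0 0 0 0 0" --pt "-39 -10 0 0 0 0 0" --pt "-37 -11 0 0 0 0 0"

```text
clock: 2.45
tcp_pos: [600.7, -55.8, 224.3]
eef_rot: [0.0, 0.585, 0.811, 0.0]
wrist_force: [0.3, 0.0, -1.2]
gripper_width: -0.1
```

```bash
python3 - <<'E'
from h import *
s=status();print(s["joints"])
for r in plan([con(0,-130,200)]):print(r)
E
```

```text
t 2.45 tcp [600.7 -55.8 224.3] con [108.1  67.1 224.3] rot err deg [0.   0.   0.71] F con [ 0.34 -0.08 -1.18] w -0.1
[-0.34573087  0.37173198  0.51397676  1.48613441 -0.18480738  1.33208151
  0.50313926]
[-35.0, -20.0, 4.0, 0.0, 0.0, 0.7, 0]
[-35.0, -19.0, 4.0, 0.0, 0.0, 0.0, 0]
[-35.0, -19.0, 4.0, 0.0, 0.0, 0.0, 0]
[-35.0, -19.0, 5.0, 0.0, 0.0, 0.0, 0]
[-35.0, -19.0, 4.0, 0.0, 0.0, 0.0, 0]
[-22.0, -13.0, 3.0, 0.0, 0.0, 0.0, 0]
```

Call:
drive_tool --pt "-35 -20 4 0 0 0.7 0" --pt "-35 -19 4 0 0 0 0" --pt "-35 -19 4 0 0 0 0" --pt "-35 -19 5 0 0 0 0" --pt "-35 -19 4 0 0 0 0" --pt "-22 -13 3 0 0 0 0" --pt "0 0 0 0 0 0 0"

```text
clock: 3.15
tcp_pos: [554.4, -280.2, 199.9]
eef_rot: [-0.0, 0.593, 0.805, -0.001]
wrist_force: [-0.0, -0.3, 0.8]
gripper_width: 0.1
```

```bash
python3 - <<'E'
from h import *
s=status()
for n in("wrist","top","scene"):
    c=capture(n);im=c["img"][:,:,::-1]
    if n=="top":im=cv2.resize(im[140:300,330:530],None,fx=4,fy=3.7,interpolation=cv2.INTER_CUBIC)
    if n=="scene":im=cv2.resize(im[140:320,100:300],None,fx=3.3,fy=3.3,interpolation=cv2.INTER_CUBIC)
    cv2.imwrite(f"pics/{n}1.png",im)
E
```

```text
t 3.15 tcp [ 554.4 -280.2  199.9] con [  -4.  -132.8  199.9] rot err deg [-0.14  0.1  -0.41] F con [-0.12 -0.28  0.78] w 0.1
```

View pics/wrist1.png

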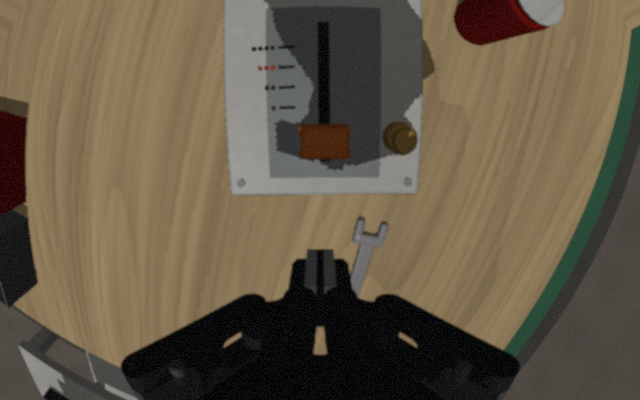

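View pics/top1.png

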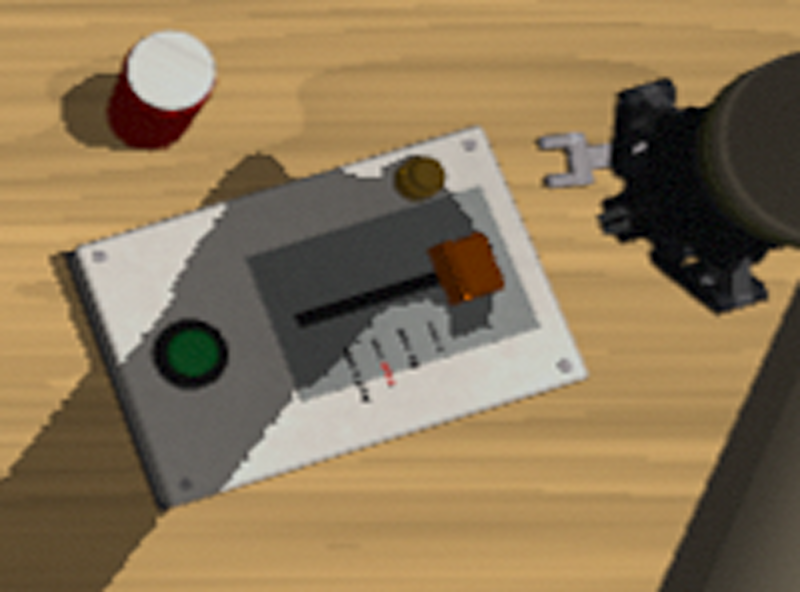

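View pics/scene1.png

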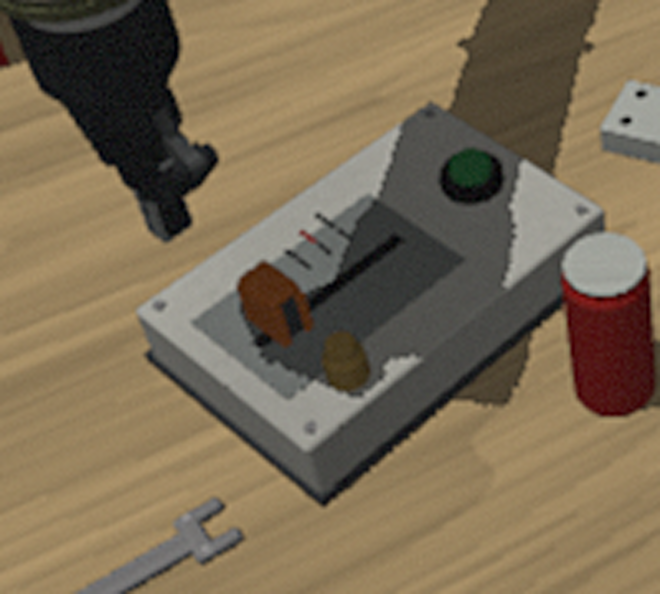

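```bash
cat >> h.py <<'E'
def wray(c,uv,p,R):
    d=(np.array(uv,float)-[c["cx"],c["cy"]])/c["fx"];r=np.linalg.norm(d)
    v=np.r_[d/max(r,1e-9)*np.sin(r),np.cos(r)];T=c["T_tool_cam"]
    return p+R.apply(T[:3,3]),R.apply(T[:3,:3]@v)
def wpt(c,uv,z,p,R):
    o,d=wray(c,uv,p,R);return o+d*(z-o[2])/d[2]
E
python3 - <<'E'
from h import *
_,p,R=pose();c=capture("wrist");status()
im=cv2.resize(c["img"][0:210,210:440,::-1],None,fx=3.4,fy=2.8,interpolation=cv2.INTER_CUBIC);cv2.imwrite("pics/w1z.png",np.clip(im*1.6,0,255).astype("uint8"))
for n,uv,z in(("scr",(240,183),55),("scr",(407,182),55),("slotend",(323,23),55),("t1",(284,107),55),("t2",(287,87),55),("t3",(288,67),55),("t4",(288,47),55)):
    print(n,tocon(wpt(c,uv,z,p,R)).round(1))
for uv in((300,124),(350,124),(298,158),(350,158)):print(uv,tocon(wpt(c,uv,101,p,R)).round(1))
E
```

```text
t 3.35 tcp [ 557.9 -273.4  200.2] con [   1.4 -127.3  200.2] rot err deg [ 0.02 -0.05  0.13] F con [0.67 0.97 0.44] w -0.1
scr [ -73. -119.   55.]
scr [  83.4 -117.6   55. ]
slotend [ 4.  25.5 55. ]
t1 [-29.9 -50.1  55. ]
t2 [-27.1 -32.4  55. ]
t3 [-26.2 -14.5  55. ]
t4 [-26.2   3.6  55. ]
(300, 124) [-13.  -62.2 101. ]
(350, 124) [ 23.6 -62.  101. ]
(298, 158) [-14.7 -87.7 101. ]
(350, 158) [ 24.1 -87.6 101. ]
```

View pics/w1z.png

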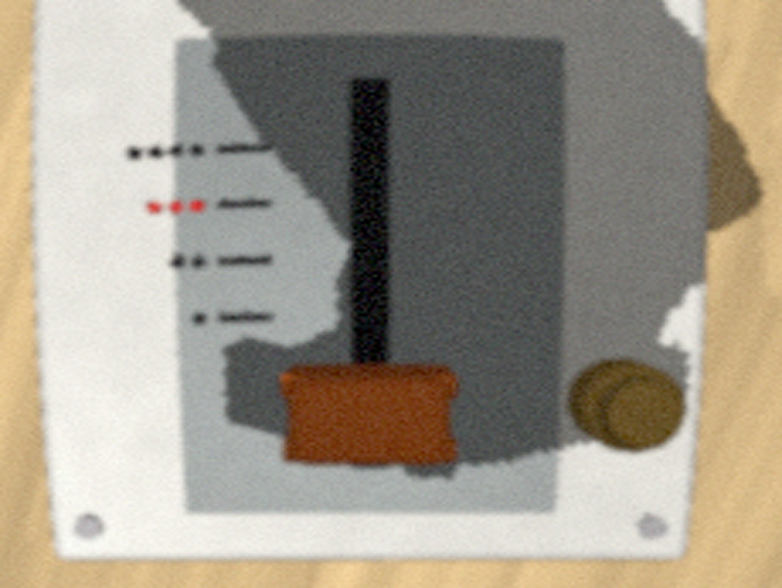

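```bash
python3 - <<'E'
from h import *
for i in range(4):
    s=status(); _,p,R=pose();c=capture("wrist")
    print("t3",tocon(wpt(c,(288,67),55,p,R)).round(1),np.abs(s["qvel"]).max())
cv2.imwrite("pics/w2.png",c["img"][:,:,::-1])
a=cv2.imread("pics/wrist1.png").astype(int);print(np.abs(a-c["img"][:,:,::-1]).mean(), [tocon(wpt(c,uv,55,p,R)).round(1) for uv in((240,183),(407,182))])
E
```

```text
t 3.35 tcp [ 557.9 -273.4  200.2] con [   1.4 -127.3  200.2] rot err deg [ 0.02 -0.05  0.13] F con [0.67 0.97 0.44] w -0.1
t3 [-25.7 -14.   55. ] 0.012042941847637273
t 3.4 tcp [ 558.  -273.2  200.2] con [   1.6 -127.2  200.2] rot err deg [ 0.02 -0.04  0.16] F con [ 0.08 -0.23 -0.8 ] w 0.2
t3 [-25.6 -13.9  55. ] 0.0052085865673372304
t 3.45 tcp [ 558.  -273.2  200.3] con [   1.5 -127.2  200.3] rot err deg [ 0.02 -0.03  0.17] F con [-0.91  0.59 -0.76] w -0.1
t3 [-25.6 -13.9  55. ] 0.0050059934970224495
t 3.5 tcp [ 557.9 -273.4  200.3] con [   1.4 -127.3  200.3] rot err deg [ 0.02 -0.02  0.16] F con [ 0.45 -0.18 -0.15] w -0.0
t3 [-25.8 -14.1  55. ] 0.004921345207072733
6.2389609375 [array([ -72.5, -118.7,   55. ]), array([  84.1, -117.1,   55. ])]
```

```bash
python3 - <<'E'
from h import *
_,p,R=pose();c=capture("wrist")
def g(n,x,y,z): print(n,tocon(wpt(c,((x+.5)/3.4-.5+210,(y+.5)/2.8-.5),z,p,R)).round(1))
for a in(("scr-",88,525,55),("scr+",651,525,55),("slot",369,80,55),("t1",245,316,55),("t2",245,260,55),("t3",245,203,55),("t4",245,149,55),("top far L",287,382,101),("top far R",452,382,101),("top near L",287,462,101),("top near R",456,462,101)):g(*a)
E
```

```text
scr- [ -77.4 -123.    55. ]
scr+ [  78.5 -122.5   55. ]
slot [ 0.1 20.8 55. ]
t1 [-31.7 -54.8  55. ]
t2 [-31.5 -37.   55. ]
t3 [-31.4 -18.8  55. ]
t4 [-31.4  -1.4  55. ]
top far L [-17.2 -71.  101. ]
top far R [ 18.6 -70.9 101. ]
top near L [-17.5 -92.6 101. ]
top near R [ 19.9 -92.5 101. ]
```

Static wrist readings match the console fit to about 1 mm (ticks at y -54.8, -37, -18.8 and -1.4; slot at x≈0). The lever is at about -81, so its value is roughly 4 mm. I'll lower behind the home face.

Call:
drive_tool --pt "0 -1 30 0 0 0 0" --pt "0 -0.5 40 0 0 0 0" --pt "0 0 30 0 0 0 0" --pt "0 0 18 0 0 0 0" --pt "0 0 0 0 0 0 0" --pt "0 0 0 0 0 0 0" --pt "0 0 0 0 0 0 0"

```text
clock: 4.3
tcp_pos: [556.8, -275.8, 84.0]
eef_rot: [0.001, 0.59, 0.807, 0.0]
wrist_force: [0.2, -0.1, -0.2]
gripper_width: -0.1
```

```bash
python3 - <<'E'
from h import *
s=status()
for n in("wrist","scene"):
    c=capture(n);im=c["img"][:,:,::-1]
    if n=="scene":im=cv2.resize(im[140:320,100:300],None,fx=3.3,fy=3.3,interpolation=cv2.INTER_CUBIC)
    cv2.imwrite(f"pics/{n}3.png",im)
E
```

```text
t 4.3 tcp [ 556.8 -275.8   84. ] con [  -0.4 -129.3   84. ] rot err deg [0.11 0.1  0.04] F con [ 0.19 -0.14 -0.25] w -0.1
```

View pics/wrist3.png

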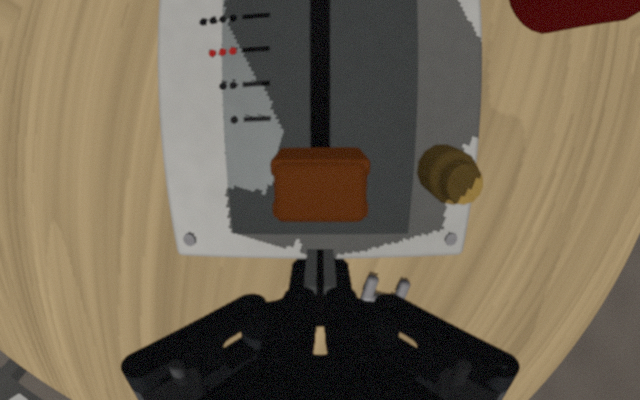

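View pics/scene3.png

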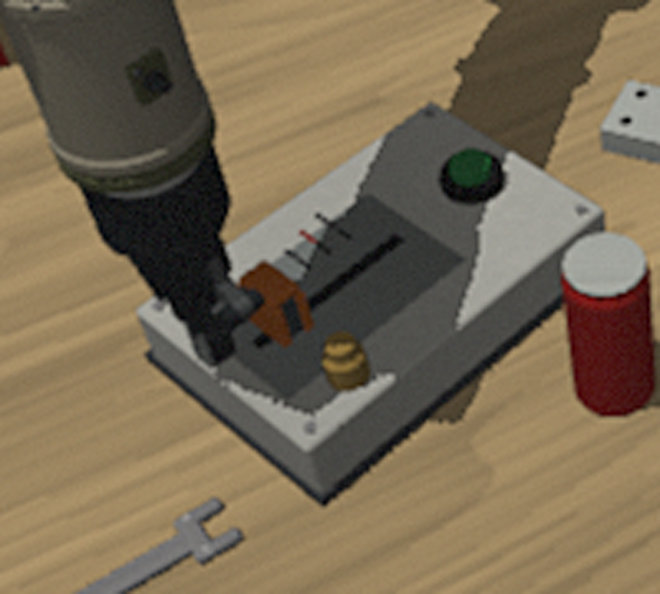

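Call:
drive_tool --pt "8 0 1 0 0 0 0" --pt "8 0 1 0 0 0 0" --pt "2 0 0 0 0 0 0" --pt "0 0 0 0 0 0 0" --pt "0 0 0 0 0 0 0"

```text
clock: 4.9
tcp_pos: [550.4, -258.1, 80.4]
eef_rot: [0.0, 0.59, 0.807, -0.0]
wrist_force: [0.5, -0.4, -0.0]
gripper_width: -0.0
```

```bash
python3 -c "
from h import *
status()"
```

```text
t 4.9 tcp [ 550.4 -258.1   80.4] con [  -1.2 -110.5   80.4] rot err deg [0.   0.01 0.04] F con [ 0.36 -0.55 -0.03] w -0.0
```

Call:
drive_tool --pt "3 0.2 0 0 0 0 0" --pt "3 0.2 0 0 0 0 0" --pt "3 0.2 0 0 0 0 0" --pt "3 0.2 0 0 0 0 0" --pt "2 0.2 0 0 0 0 0" --pt "2 0 0 0 0 0 0" --pt "2 0 0 0 0 0 0" --pt "0 0 0 0 0 0 0" --pt "0 0 0 0 0 0 0"

```text
clock: 5.8
tcp_pos: [545.6, -240.9, 80.3]
eef_rot: [-0.0, 0.59, 0.807, -0.0]
wrist_force: [-0.9, -3.0, 0.4]
gripper_width: -0.3
```

```bash
python3 - <<'E'
from h import *
s=status()
for n in("wrist","top"):
    c=capture(n);im=c["img"][:,:,::-1]
    if n=="top":im=cv2.resize(im[140:300,330:530],None,fx=4,fy=3.7,interpolation=cv2.INTER_CUBIC)
    cv2.imwrite(f"pics/{n}4.png",im)
E
```

```text
t 5.8 tcp [ 545.6 -240.9   80.3] con [ -0.5 -92.6  80.3] rot err deg [-0.02  0.01  0.01] F con [-1.73 -2.61  0.41] w -0.3
```

View pics/wrist4.png

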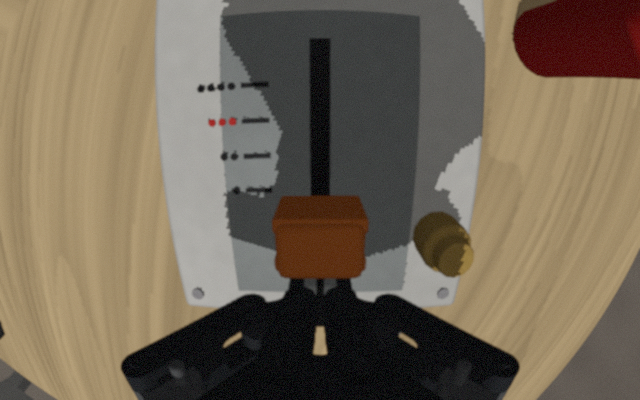

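View pics/top4.png

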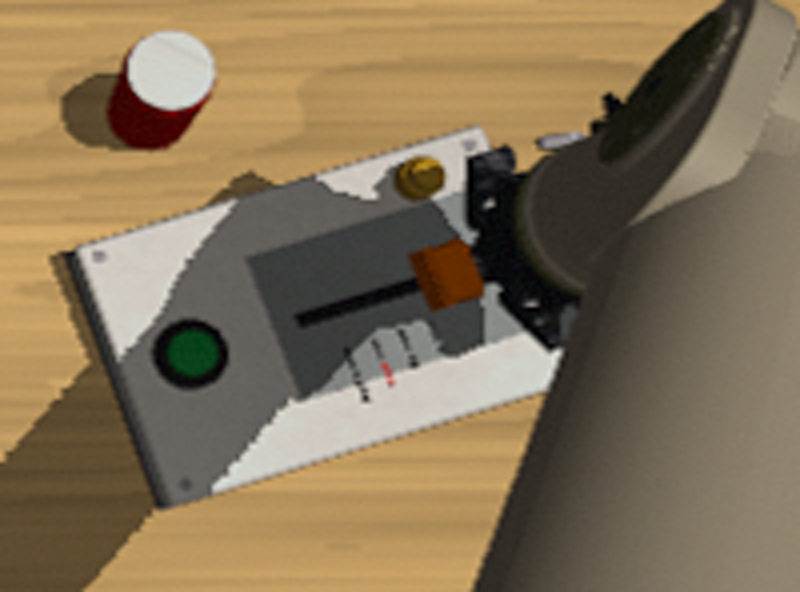

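```bash
cat >> h.py <<'E'
def lev(c,p,R,far,near):
    f=tocon(wpt(c,(320,far),101,p,R))[1];n=tocon(wpt(c,(320,near),101,p,R))[1];print("lever top far,near y",f.round(1),n.round(1),"v~",((f+n)/2+85).round(1))
E
python3 - <<'E'
from h import *
status();_,p,R=pose();c=capture("wrist");cv2.imwrite("pics/w5.png",cv2.resize(c["img"][170:310,220:420,::-1],None,fx=4,fy=4,interpolation=cv2.INTER_CUBIC))
lev(c,p,R,222,276); print(tocon(wpt(c,(255,121),55,p,R)),tocon(wpt(c,(255,86),55,p,R)))
E
```

```text
t 5.9 tcp [ 545.7 -240.8   80.3] con [ -0.4 -92.6  80.3] rot err deg [-0.02 -0.    0.02] F con [-1.09 -2.35 -0.23] w -0.4
lever top far,near y -55.1 -79.0 v~ 18.0
[-32.1364098 -19.8506673  55.       ] [-31.75698498  -2.16865938  55.        ]
```

View pics/w5.png

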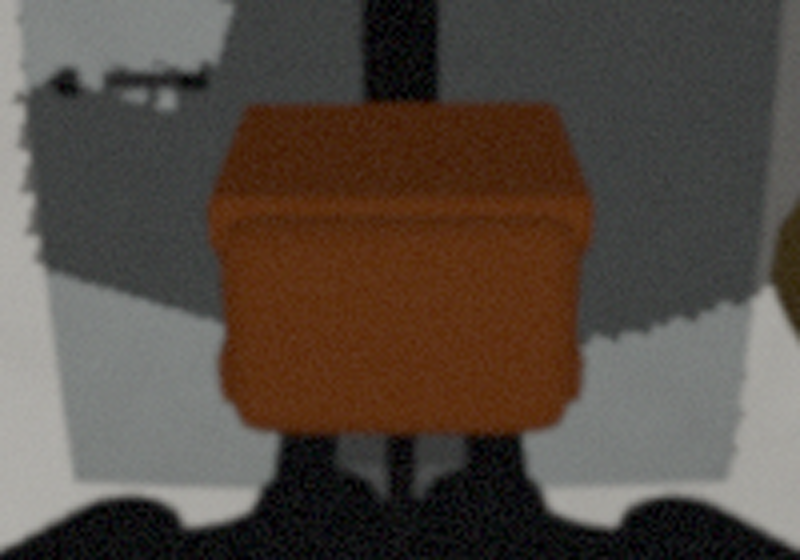

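Call:
drive_tool --pt "1 0.2 0 0 0 0 0" --pt "1 0.2 0 0 0 0 0" --pt "1 0 0 0 0 0 0" --pt "0 0 0 0 0 0 0"

```text
clock: 6.35
tcp_pos: [545.2, -237.8, 80.3]
eef_rot: [-0.0, 0.59, 0.807, -0.0]
wrist_force: [-0.6, -3.1, 1.1]
gripper_width: 0.4
```

Call:
drive_tool --pt "1 0 0 0 0 0 0" --pt "1 0 0 0 0 0 0" --pt "0 0 0 0 0 0 0" --pt "0 0 0 0 0 0 0"

```text
clock: 6.75
tcp_pos: [545.0, -234.7, 80.2]
eef_rot: [-0.0, 0.59, 0.808, 0.0]
wrist_force: [0.1, 0.2, -0.2]
gripper_width: 0.1
```

```bash
cat >> h.py <<'E'
def look(n):
    status();_,p,R=pose();c=capture("wrist");im=cv2.resize(c["img"][30:330,180:460,::-1],None,fx=2.8,fy=2,interpolation=cv2.INTER_CUBIC);cv2.imwrite(f"pics/{n}.png",np.clip(im*1.4,0,255).astype("uint8"))
    # orange rows in centre columns
    hsv=cv2.cvtColor(np.ascontiguousarray(c["img"][:,305:335]),cv2.COLOR_RGB2HSV).mean(1);m=np.where((hsv[:,1]>150)&(hsv[:,0]<15))[0];print("orange rows",m.min(),m.max())
    v=hsv[m.min():m.max()+1,2].round().astype(int);print(v)
    n=tocon(wpt(c,(320,m.max()+.5),101,p,R))[1];print("near edge top y",n.round(1),"v~",(n+85+12.0).round(1))
E
python3 -c "
from h import *
look('w6')"
```

```text
t 6.75 tcp [ 545.  -234.7   80.2] con [  0.9 -86.5  80.2] rot err deg [ 0.02 -0.06  0.09] F con [ 0.11  0.13 -0.17] w 0.1
orange rows 195 277
[62 70 72 72 72 72 73 71 73 72 72 72 72 72 72 72 72 72 72 73 73 72 76 84
 91 93 93 88 83 81 83 85 88 90 91 93 93 94 94 94 94 94 94 94 94 93 95 94
 94 94 94 94 95 94 94 94 93 93 94 94 94 94 94 92 93 93 94 93 93 92 93 93
 93 93 93 93 93 93 92 90 88 81 70]
near edge top y -73.6 v~ 23.4
```

View pics/w6.png

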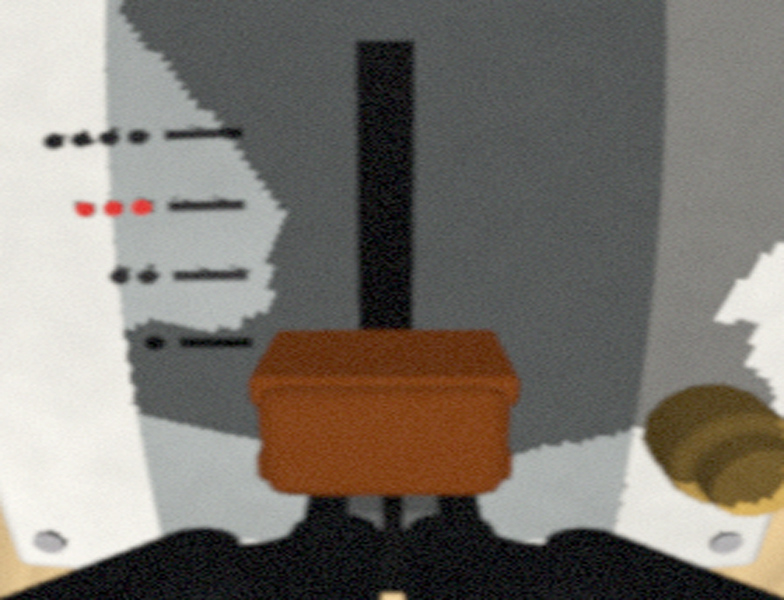

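Call:
drive_tool --pt "1 -0.3 0 0 0 0 0" --pt "0 -0.3 0 0 0 0 0" --pt "0 0 0 0 0 0 0"

```text
clock: 7.1
tcp_pos: [543.8, -235.0, 80.3]
eef_rot: [-0.0, 0.59, 0.807, 0.0]
wrist_force: [-1.1, -0.7, -0.1]
gripper_width: -0.0
```

```bash
python3 -c "
from h import *
look('w7')"
```

```text
t 7.1 tcp [ 543.8 -235.    80.3] con [ -0.4 -86.4  80.3] rot err deg [-0.   -0.01  0.03] F con [-1.21 -0.32 -0.05] w -0.0
orange rows 194 275
[60 69 71 72 71 71 72 73 71 72 73 72 72 72 72 73 72 71 72 72 73 74 79 86
 91 94 92 87 83 82 84 87 88 90 93 92 93 93 94 93 94 94 94 94 94 94 93 94
 94 93 94 93 94 93 94 94 94 94 93 94 94 93 94 93 93 93 92 93 93 93 93 93
 93 93 94 93 92 93 92 90 86 79]
near edge top y -72.6 v~ 24.4
```

View pics/w7.png

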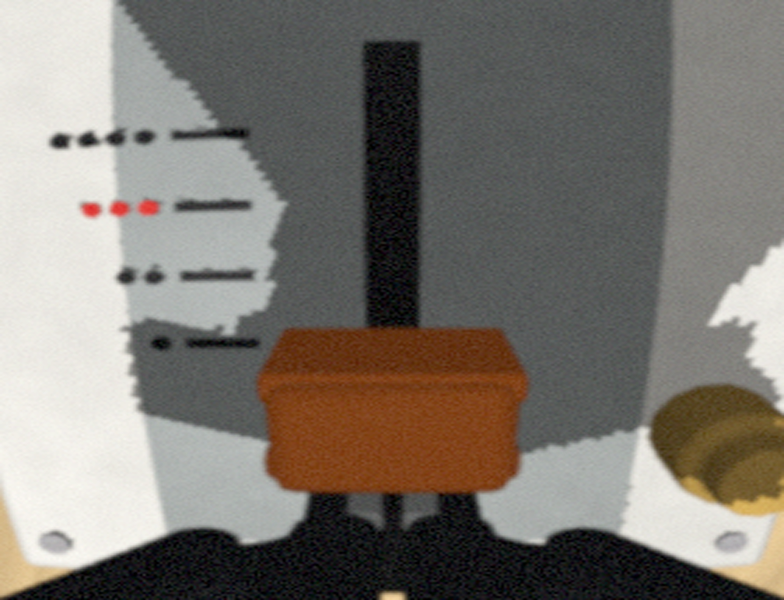

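Call:
drive_tool --pt "1 0 0 0 0 0 0" --pt "1 0 0 0 0 0 0" --pt "0 0 0 0 0 0 0" --pt "0 0 0 0 0 0 0"

```text
clock: 7.55
tcp_pos: [543.2, -233.1, 80.3]
eef_rot: [0.0, 0.59, 0.807, -0.0]
wrist_force: [-0.2, -0.2, 0.7]
gripper_width: 0.1
```

```bash
python3 -c "
from h import *
look('w8')"
```

```text
t 7.55 tcp [ 543.2 -233.1   80.3] con [ -0.4 -84.5  80.3] rot err deg [-0.    0.    0.03] F con [-0.29 -0.1   0.67] w 0.1
orange rows 184 265
[61 69 71 72 72 72 72 72 72 72 73 72 72 72 72 72 72 73 72 74 79 86 90 93
 91 84 80 82 85 87 90 91 92 93 94 94 93 94 94 94 93 93 94 94 93 94 94 94
 94 94 94 94 94 94 93 95 94 94 94 93 94 93 93 93 92 93 93 93 93 93 93 93
 93 93 93 93 93 91 90 87 82 73]
near edge top y -65.9 v~ 31.1
```

View pics/w8.png

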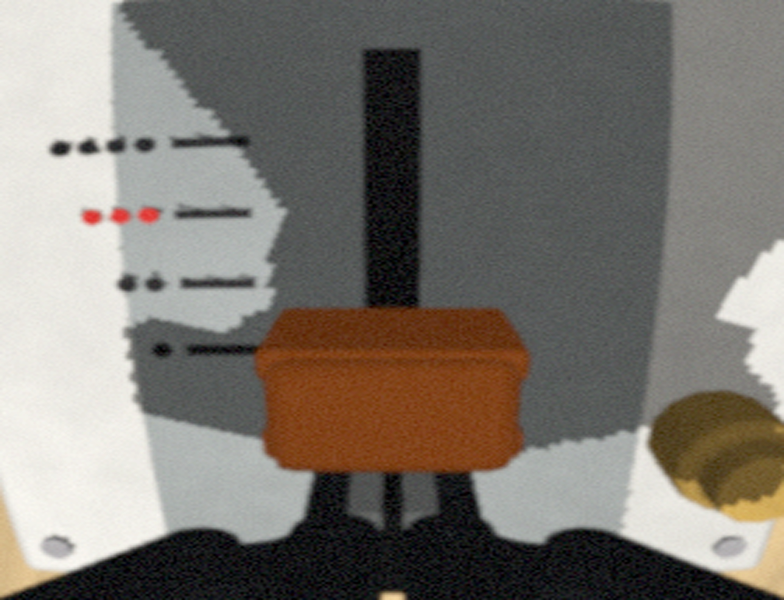

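First click: the lever snapped ahead of the fingers, reading v≈31, and its far edge sits at tick 1. On to the second.

Call:
drive_tool --pt "2 0 0 0 0 0 0" --pt "2 0 0 0 0 0 0" --pt "2 0.2 0 0 0 0 0" --pt "2 0 0 0 0 0 0" --pt "2 0.2 0 0 0 0 0" --pt "2 0 0 0 0 0 0" --pt "1 0 0 0 0 0 0" --pt "1 0 0 0 0 0 0" --pt "0 0 0 0 0 0 0" --pt "0 0 0 0 0 0 0"

```text
clock: 8.6
tcp_pos: [539.2, -219.1, 80.3]
eef_rot: [-0.0, 0.59, 0.807, 0.0]
wrist_force: [0.2, -0.5, -0.3]
gripper_width: 0.1
```

Call:
drive_tool --pt "1 0 0 0 0 0 0" --pt "0 0 0 0 0 0 0" --pt "1 0 0 0 0 0 0" --pt "0 0 0 0 0 0 0" --pt "0 0 0 0 0 0 0"

```text
clock: 9.1
tcp_pos: [538.7, -217.5, 80.3]
eef_rot: [-0.0, 0.59, 0.807, 0.0]
wrist_force: [0.2, 0.0, 0.3]
gripper_width: 0.3
```

```bash
python3 -c "
from h import *
look('w9')"
```

```text
t 9.1 tcp [ 538.7 -217.5   80.3] con [  0.  -68.2  80.3] rot err deg [-0.01 -0.02  0.04] F con [ 0.24 -0.03  0.29] w 0.3
orange rows 194 276
[55 68 71 71 72 72 71 72 72 72 72 72 72 72 72 72 72 73 72 72 72 73 74 79
 86 91 93 93 87 81 81 84 86 88 90 92 93 93 94 94 93 94 94 94 94 94 94 93
 94 94 94 94 94 94 94 94 94 94 94 94 93 93 94 93 93 93 93 92 93 93 93 93
 93 93 93 93 92 92 93 92 90 87 79]
near edge top y -54.9 v~ 42.1
```

At the second crest (camera v≈42, known to read about 2 mm high when near). One more millimetre or two.

Call:
drive_tool --pt "1 0 0 0 0 0 0" --pt "0 0 0 0 0 0 0" --pt "1 0 0 0 0 0 0" --pt "0 0 0 0 0 0 0" --pt "0 0 0 0 0 0 0"

```text
clock: 9.65
tcp_pos: [538.1, -215.8, 80.3]
eef_rot: [-0.0, 0.59, 0.807, -0.0]
wrist_force: [1.1, 0.3, -0.0]
gripper_width: -0.4
```

```bash
python3 -c "
from h import *
look('w10')"
```

```text
t 9.65 tcp [ 538.1 -215.8   80.3] con [ -0.  -66.5  80.3] rot err deg [-0.01 -0.    0.03] F con [ 1.13 -0.01 -0.01] w -0.4
orange rows 184 265
[62 70 71 72 72 72 73 72 73 73 72 72 72 72 72 72 72 72 72 73 79 86 91 93
 92 84 80 81 85 87 89 91 93 93 94 93 94 93 94 93 94 94 94 94 93 95 94 93
 93 93 94 94 94 94 94 94 94 94 94 93 94 93 94 93 93 93 92 92 93 93 93 93
 93 92 92 94 93 92 91 88 83 73]
near edge top y -47.8 v~ 49.2
```

View pics/w10.png

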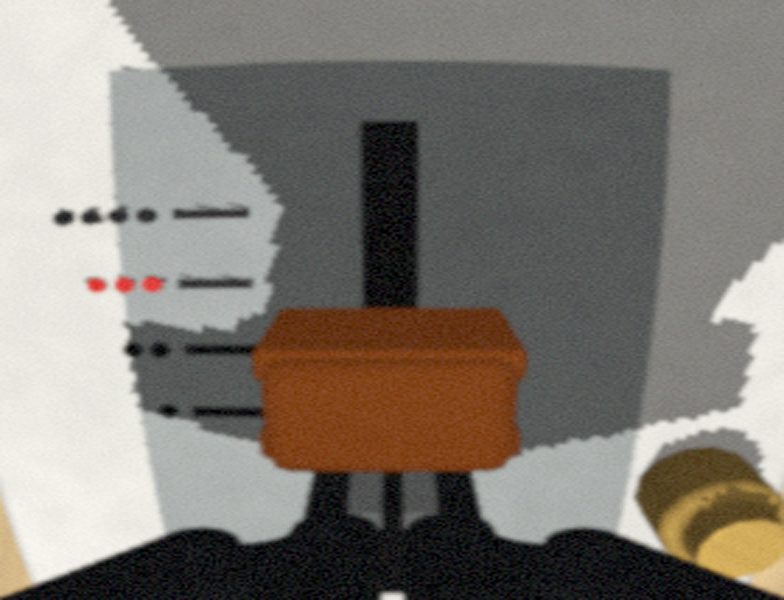

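Second click (v≈49, top edge at tick 2). Now the third, with the same measured pattern.

Call:
drive_tool --pt "2 0 0 0 0 0 0" --pt "2 0 0 0 0 0 0" --pt "2 0 0 0 0 0 0" --pt "2 0 0 0 0 0 0" --pt "2 0 0 0 0 0 0" --pt "2 0 0 0 0 0 0" --pt "1 0 0 0 0 0 0" --pt "1 0 0 0 0 0 0" --pt "0 0 0 0 0 0 0" --pt "0 0 0 0 0 0 0"

```text
clock: 10.7
tcp_pos: [533.7, -201.9, 80.2]
eef_rot: [-0.001, 0.59, 0.807, 0.0]
wrist_force: [0.5, -0.1, -0.0]
gripper_width: 0.1
```

Call:
drive_tool --pt "1 0 0 0 0 0 0" --pt "0 0 0 0 0 0 0" --pt "1 0 0 0 0 0 0" --pt "0 0 0 0 0 0 0" --pt "0 0 0 0 0 0 0"

```text
clock: 11.2
tcp_pos: [533.2, -200.4, 80.3]
eef_rot: [-0.0, 0.59, 0.807, 0.0]
wrist_force: [-1.2, -0.7, -0.7]
gripper_width: 0.1
```

```bash
python3 -c "
from h import *
look('w11')"
```

```text
t 11.2 tcp [ 533.2 -200.4   80.3] con [ -0.  -50.3  80.3] rot err deg [-0.01 -0.02  0.04] F con [-1.32 -0.31 -0.66] w 0.1
orange rows 195 276
[66 70 70 71 70 70 70 71 71 70 70 71 70 70 70 71 71 70 70 70 72 72 78 85
 89 91 90 84 78 79 82 85 87 89 90 90 92 91 92 91 92 92 92 91 91 92 92 91
 91 91 92 92 92 91 92 91 91 92 92 91 91 91 91 91 91 90 91 91 91 91 91 91
 91 91 91 90 91 90 90 87 84 77]
near edge top y -36.9 v~ 60.1
```

Call:
drive_tool --pt "1 0 0 0 0 0 0" --pt "0 0 0 0 0 0 0" --pt "1 0 0 0 0 0 0" --pt "0 0 0 0 0 0 0" --pt "0 0 0 0 0 0 0"

```text
clock: 11.75
tcp_pos: [532.7, -198.7, 80.3]
eef_rot: [-0.0, 0.59, 0.807, -0.0]
wrist_force: [-0.3, 0.5, 0.1]
gripper_width: 0.0
```

```bash
python3 -c "
from h import *
look('w12')"
```

```text
t 11.75 tcp [ 532.7 -198.7   80.3] con [ -0.  -48.5  80.3] rot err deg [-0.   -0.    0.03] F con [-0.14  0.58  0.06] w 0.0
orange rows 184 265
[60 68 69 69 70 70 70 70 71 69 70 71 70 70 71 69 71 70 69 71 77 83 89 92
 89 82 78 80 82 85 88 88 90 91 91 91 91 92 91 91 91 91 92 91 91 91 91 91
 91 91 91 92 91 90 91 91 91 92 91 91 91 92 91 91 91 91 91 90 91 91 91 90
 91 90 90 90 91 89 88 85 80 71]
near edge top y -29.9 v~ 67.1
```

View pics/w12.png

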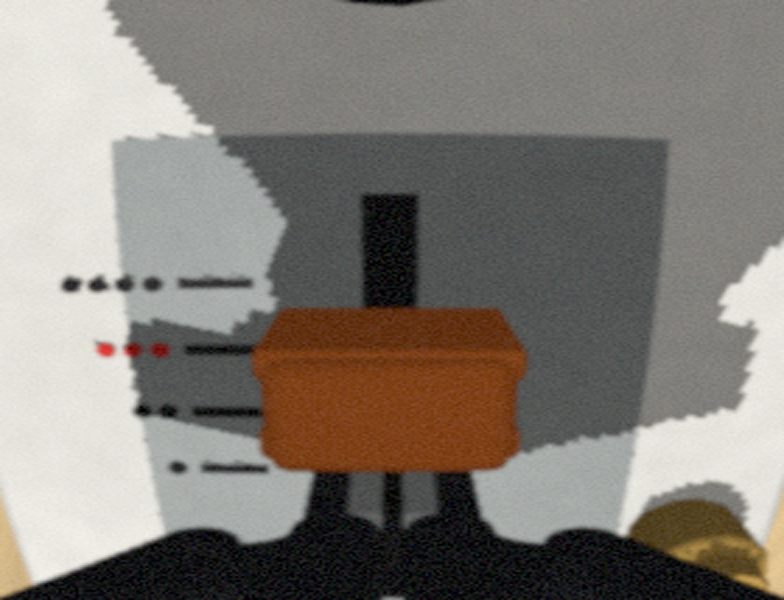

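Third click (v≈67.1, aligned with the red tick as before). Backing off, up, and over to the button.

Call:
drive_tool --pt "-5 0 0 0 0 0 0" --pt "-10 0 0 0 0 0 0" --pt "-5 0 -10 0 0 0 0" --pt "0 0 -30 0 0 0 0" --pt "0 0 -35 0 0 0 0" --pt "0 0 -10 0 0 0 0" --pt "0 0 0 0 0 0 0" --pt "0 0 0 0 0 0 0"

```text
clock: 12.6
tcp_pos: [538.4, -217.9, 164.7]
eef_rot: [-0.0, 0.59, 0.807, -0.0]
wrist_force: [0.8, 0.4, 0.6]
gripper_width: 0.1
```

Call:
drive_tool --pt "30 0 0 0 0 0 0" --pt "40 0 0 0 0 0 0" --pt "40 0 0 0 0 0 0" --pt "30 0 0 0 0 0 0" --pt "15 0 0 0 0 0 0" --pt "0 0 0 0 0 0 0" --pt "0 0 0 0 0 0 0" --pt "0 0 0 0 0 0 0"

```text
clock: 13.4
tcp_pos: [491.5, -71.4, 164.8]
eef_rot: [-0.0, 0.591, 0.807, -0.001]
wrist_force: [-0.4, -0.9, -0.2]
gripper_width: -0.2
```

```bash
python3 - <<'E'
from h import *
s=status()
for n in("wrist","top","scene"):
    c=capture(n);im=c["img"][:,:,::-1]
    if n=="top":im=cv2.resize(im[140:300,330:530],None,fx=4,fy=3.7,interpolation=cv2.INTER_CUBIC)
    if n=="scene":im=cv2.resize(im[140:320,100:300],None,fx=3.3,fy=3.3,interpolation=cv2.INTER_CUBIC)
    cv2.imwrite(f"pics/{n}13.png",im)
E
```

```text
t 13.4 tcp [491.5 -71.4 164.8] con [ -0.7  85.3 164.8] rot err deg [-0.07  0.02 -0.08] F con [-0.7  -0.76 -0.21] w -0.2
```

View pics/wrist13.png

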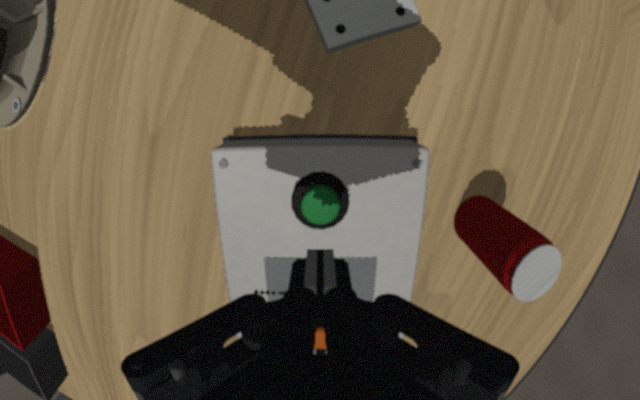

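View pics/scene13.png

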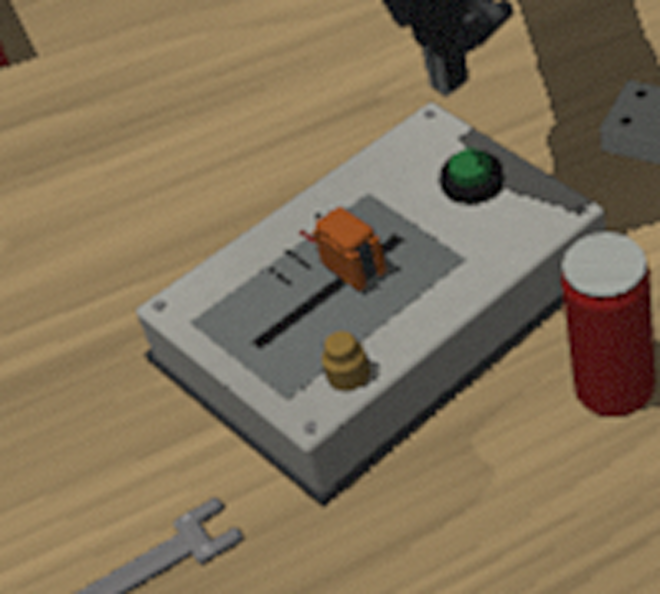

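```bash
python3 - <<'E'
from h import *
s=status();_,p,R=pose();c=capture("wrist")
h=cv2.cvtColor(c["img"],cv2.COLOR_RGB2HSV);m=((h[...,0]>50)&(h[...,0]<80)&(h[...,1]>120)).astype(np.uint8);m[:, :250]=0;m[:,400:]=0;m[:150]=0;m[280:]=0
ys,xs=np.where(m);print(xs.min(),xs.max(),ys.min(),ys.max());uv=((xs.min()+xs.max())/2,(ys.min()+ys.max())/2)
for z in(65,71,75):print(tocon(wpt(c,uv,z,p,R)).round(1))
print([tocon(wpt(c,u,71,p,R)).round(1) for u in((xs.min(),uv[1]),(xs.max(),uv[1]))])
E
```

```text
t 13.55 tcp [491.7 -71.2 165. ] con [ -0.4  85.4 165. ] rot err deg [-0.04  0.02 -0.08] F con [ 0.48 -0.16 -0.43] w -0.2
293 347 173 279
[ 0.4 70.3 65. ]
[ 0.4 72.8 71. ]
[ 0.4 74.5 75. ]
[array([-20.7,  72.8,  71. ]), array([21.5, 72.8, 71. ])]
```

```bash
python3 - <<'E'
from h import *
_,p,R=pose();c=capture("wrist");status()
cv2.imwrite("pics/b.png",cv2.resize(np.clip(c["img"][160:240,270:370,::-1]*1.5,0,255).astype("uint8"),None,fx=6,fy=6,interpolation=cv2.INTER_CUBIC))
for z in(65,71,75):print([tocon(wpt(c,u,z,p,R)).round(1) for u in((320.5,205.5),(300,205),(341,205))])
E
```

```text
t 13.65 tcp [491.7 -70.8 165.2] con [ -0.3  85.8 165.2] rot err deg [-0.02  0.01 -0.05] F con [ 1.06 -0.29  0.02] w 0.1
[array([ 0.9, 87.8, 65. ]), array([-15.1,  88.2,  65. ]), array([17. , 88.2, 65. ])]
[array([ 0.9, 89.9, 71. ]), array([-14.7,  90.3,  71. ]), array([16.5, 90.3, 71. ])]
[array([ 0.9, 91.3, 75. ]), array([-14.5,  91.7,  75. ]), array([16.2, 91.7, 75. ])]
```

View pics/b.png

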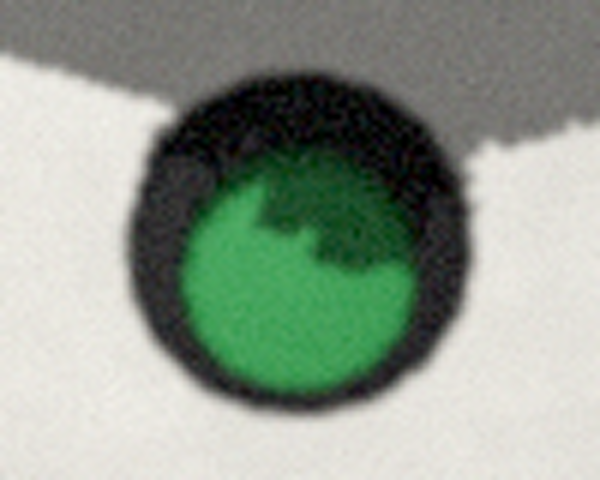

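Call:
drive_tool --pt "5 0.8 25 0 0 0 0" --pt "0.5 0 25 0 0 0 0" --pt "0 0 13 0 0 0 0" --pt "0 0 5 0 0 0 0" --pt "0 0 0 0 0 0 0" --pt "0 0 0 0 0 0 0" --pt "0 0 0 0 0 0 0"

```text
clock: 14.35
tcp_pos: [491.6, -64.8, 98.3]
eef_rot: [0.001, 0.59, 0.807, 0.001]
wrist_force: [0.1, -1.1, 0.5]
gripper_width: -0.0
```

```bash
python3 - <<'E'
from h import *
s=status()
for n in("wrist","scene"):
    c=capture(n);im=c["img"][:,:,::-1]
    if n=="scene":im=cv2.resize(im[130:250,150:300],None,fx=4.6,fy=4.6,interpolation=cv2.INTER_CUBIC)
    cv2.imwrite(f"pics/{n}14.png",im)
E
```

```text
t 14.35 tcp [491.6 -64.8  98.3] con [ 1.4 91.6 98.3] rot err deg [0.1  0.03 0.01] F con [-0.27 -1.03  0.53] w -0.0
```

View pics/wrist14.png

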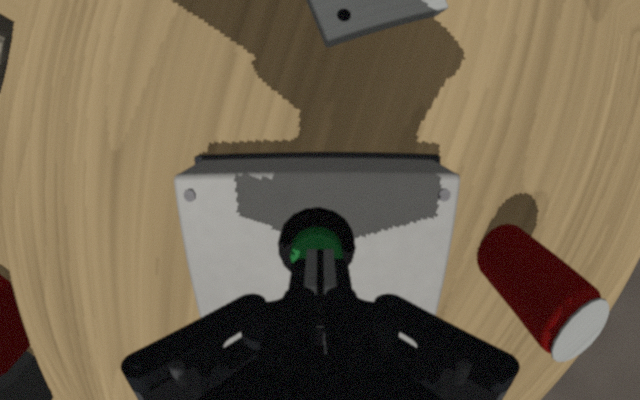

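View pics/scene14.png

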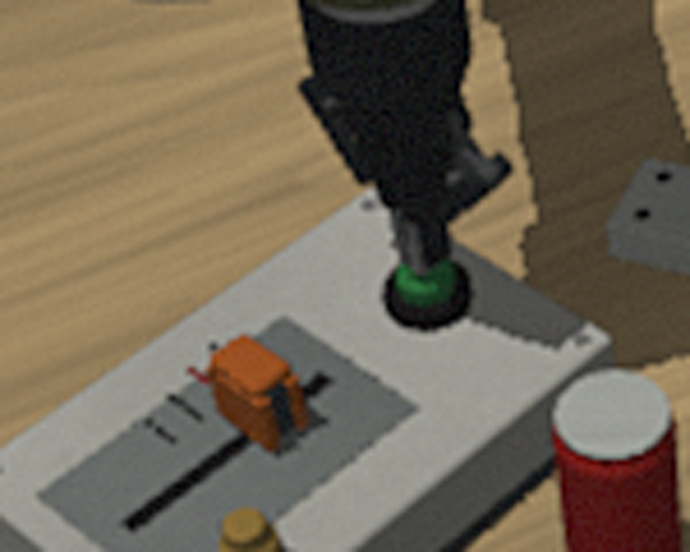

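Call:
drive_tool --pt "0 -1 4 0 0 0 0" --pt "0 0 4 0 0 0 0" --pt "0 0 2 0 0 0 0" --pt "0 0 0 0 0 0 0" --pt "0 0 0 0 0 0 0"

```text
clock: 14.95
tcp_pos: [490.0, -65.0, 87.5]
eef_rot: [0.0, 0.59, 0.807, 0.0]
wrist_force: [0.2, -0.1, 3.8]
gripper_width: 0.1
```

Call:
drive_tool --pt "0 0 2 0 0 0 0" --pt "0 0 1 0 0 0 0" --pt "0 0 0 0 0 0 0" --pt "0 0 0 0 0 0 0"

```text
clock: 15.35
tcp_pos: [490.1, -65.0, 85.0]
eef_rot: [0.0, 0.59, 0.807, 0.0]
wrist_force: [-3.6, 0.2, 11.7]
gripper_width: 0.0
```

Call:
drive_tool --pt "0 0 1 0 0 0 0" --pt "0 0 0 0 0 0 0" --pt "0 0 0 0 0 0 0"

```text
clock: 15.65
tcp_pos: [490.2, -65.0, 84.8]
eef_rot: [0.0, 0.59, 0.807, 0.001]
wrist_force: [-6.4, 0.6, 22.2]
gripper_width: 0.0
```

```bash
python3 - <<'E'
from h import *
s=status()
for n in("wrist","scene"):
    c=capture(n);im=c["img"][:,:,::-1]
    if n=="scene":im=cv2.resize(im[130:250,150:300],None,fx=4.6,fy=4.6,interpolation=cv2.INTER_CUBIC)
    else: im=cv2.resize(im[180:300,240:400],None,fx=5,fy=5,interpolation=cv2.INTER_CUBIC)
    cv2.imwrite(f"pics/{n}15.png",np.clip(im*1.3,0,255).astype("uint8"))
E
```

```text
t 15.65 tcp [490.2 -65.   84.8] con [ 0.  91.8 84.8] rot err deg [ 0.06 -0.03  0.01] F con [-5.95  2.52 22.16] w 0.0
```

View pics/scene15.png

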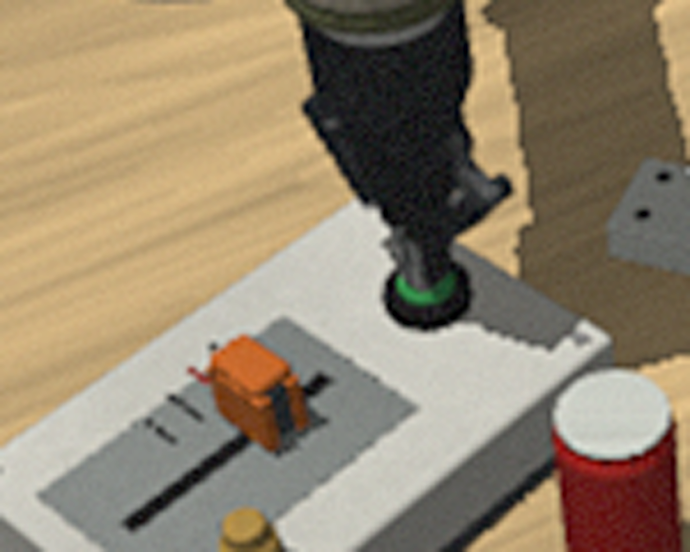

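View pics/wrist15.png

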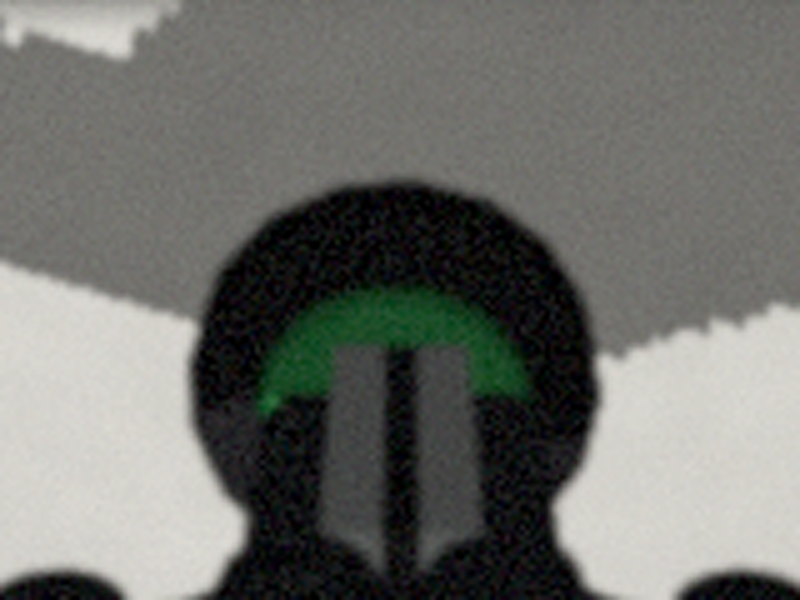

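The button is on its stop: force jumped from 12 to 22 N with only 0.2 mm of motion, and the fingers are inside the green face. Now I'll release it.

Call:
drive_tool --pt "0 0 -5 0 0 0 0" --pt "0 0 -15 0 0 0 0" --pt "0 0 -35 0 0 0 0" --pt "0 0 -40 0 0 0 0" --pt "30 0 -30 0 0 0 0" --pt "45 0 -5 0 0 0 0" --pt "45 0 0 0 0 0 0" --pt "25 0 0 0 0 0 0" --pt "0 0 0 0 0 0 0" --pt "0 0 0 0 0 0 0" --pt "0 0 0 0 0 0 0" --pt "0 0 0 0 0 0 0"

```text
clock: 16.95
tcp_pos: [446.1, 71.9, 213.1]
eef_rot: [-0.0, 0.591, 0.807, -0.0]
wrist_force: [0.1, -0.5, 1.3]
gripper_width: -0.1
```

```bash
python3 - <<'E'
from h import *
s=status()
for n in("top","scene"):
    c=capture(n);im=c["img"][:,:,::-1]
    if n=="top":im=cv2.resize(im[140:300,280:530],None,fx=3.2,fy=3.2,interpolation=cv2.INTER_CUBIC)
    if n=="scene":
        im0=cv2.imread("pics/scene0.png").astype(int);d=np.abs(im.astype(int)-im0).max(2)
        im=cv2.resize(im[140:350,90:330],None,fx=2.8,fy=2.8,interpolation=cv2.INTER_CUBIC)
    cv2.imwrite(f"pics/{n}16.png",im)
    v=67;B=np.array([con(x,-85+v+y,101) for x,y in((-20,-12.5),(20,-12.5),(20,12.5),(-20,12.5))])
    o,k=((280,140),3.2) if n=="top" else ((90,140),2.8); print(n,((proj(c,B)-o)*k).round().tolist())
E
```

```text
t 16.95 tcp [446.1  71.9 213.1] con [ -0.5 235.6 213.1] rot err deg [-0.03  0.02 -0.11] F con [-0.08 -0.51  1.31] w -0.1
top [[485.0, 275.0], [466.0, 223.0], [434.0, 233.0], [453.0, 285.0]]
scene [[289.0, 187.0], [323.0, 211.0], [348.0, 193.0], [314.0, 169.0]]
```

View pics/top16.png

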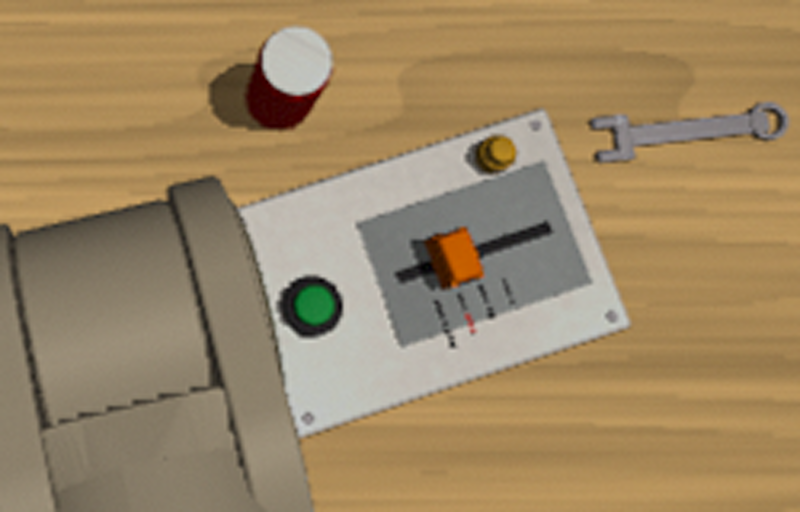

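View pics/scene16.png

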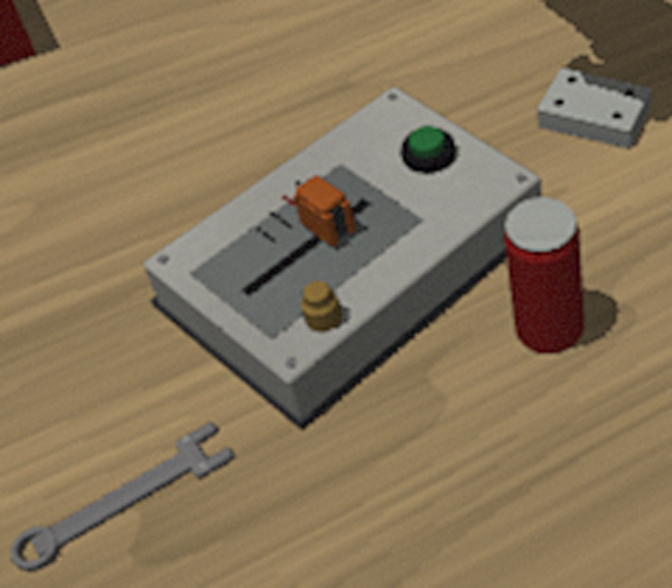

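The final views show the lever in the third notch (its outline matches the prediction for 67 mm within pixels), the button up, the bystanders in place and the arm clear. Handing in.

```bash
python3 -c "
from cell import job,read_state
print(read_state()['wrist_force']);print(job.close_job())"
```

```text
[-0.16041246  0.7482228   0.76280012]
the job is handed in; nothing more can be done
None
```

The lever is in the third notch and the green button was pressed fully down and let go. The job is handed in at about 17 s on the robot's clock.

**Lever:** I pushed it with closed fingers on the home face, in steps of 1–2 mm. It clicked three times, and the wrist camera read about 31.1, 49.2 and 67.1 mm after the clicks. After the third I backed the fingers straight off.

**Button:** I pressed it down onto its stop. The force rose from 12 to 22 N for the last 0.2 mm, which is how I know it bottomed. I then let go.

**Last checks:**
- The top and scene pictures show the lever in the third notch, close to the outline predicted for 67 mm.
- The button is up.
- The bushing is unmoved to under a pixel in the top view. The can, workpiece and wrench I judged by eye only, and they look where they were.
- The arm is clear, with about 1 N of noise on the wrist.

**Disagreements:**
- The camera read the lever about 2 mm high when it stood at a ridge crest. It agreed with the nominal notch values once the lever had snapped in.
- One early wrist reading was off by about 4–5 mm because the arm was still settling. I measured again at rest, and it agreed with the console to about 1 mm.

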